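Clear the sawn-off end into the scrap crate and feed the strip up to the stop

ROBOT

A 6-joint arm with a two-finger parallel gripper is mounted at the origin on the work surface. World frame = base frame: x ahead of the robot, y to its left, z up, the work surface at z = 0. Lengths are in m, angles in rad, forces in N, time in s.
With the tool pointing down it reaches from about 0.35 to 0.775 m from the base axis. Payload 7.3 kg.
Tool frame: the origin (TCP) lies midway between the tips of the shut fingers; the grasp point (between the pads) lies 19 mm behind it; z points along the fingers, y is the direction in which the jaws open and shut (so a half turn about z gives the same grasp; the last joint's range is limited). The gripper opens to 92 mm and grips with 3 to 60 N. Pads are 19 mm wide; open, the fingers measure 130 mm over their backs; the gripper's body (75 mm by 190 mm) begins 47 mm behind the grasp point.
Start: joints at [-1.29, 0.342, 1.524, -0, 1.275, -0.146], TCP at [0.217, -0.478, 0.227] pointing down, gripper open.
Joint ranges: [-2.53, 2.53], [-0.77, 2.02], [0.04, 2.7], [-1, 4.14], [0.28, 2.66], [-3.11, 3.11]. Speed limits (rad/s): [2.57, 2.57, 3.14, 3.14, 3.14, 3.14].

INTERFACE

Orientations are given as a rotation vector (axis times angle).
In Python, from plant import * gives the robot as it stands.
- The arm moves only by the tool move_arm, never from a script. Its argument "plan" is a list of rows, each a list of 6 numbers: the shift along the tool's x, y, z in mm, then the turn, a rotation vector about the tool's x, y, z in rad. A call has 1 to 20 rows; each row shifts and turns the commanded pose from where the row before left it, along the tool's axes as they then stand; what a row does not reach is not made up. A row lasts 1/8 s, in which the tool goes at most 62.5 mm and 10.7 degrees, less where a joint would pass 70% of its speed; a pose out of reach is approached as far as the arm can. A call is refused whole if a number of a shift passes 62.5 or a number of a turn 0.188, either way. A call with a gripper value outside its range is refused whole. "fingers" is the finger opening in mm, from 0 to 91.8, set as the call begins (left out, the last holds). The fingers move at their own pace and stop on an object; "newtons" is the grip in N (left out, the last holds). Time passes only in rows, so rows that do not move let the fingers close. It gives the time, the measured TCP pose, the force and the opening at its end, in the units of the state.
- observe(): the state, without advancing time (a new reading comes with each control period).
- read_camera(name): name is "scene" or "top" or "wrist"; returns (picture, depth): 480x640x3 uint8, red, green, blue; 480x640 float32, m along the optical axis (not along the pixel's ray), 0 where there is no reading.
- calibration(name): a dict with "vfov" (degrees; the focal length in pixels is half the picture's height over the tangent of half this angle, whatever the lens; pixels are square), "cx", "cy" (the principal point, pixels), "k1" (the pictures are not rectified: a ray, as slopes to the right and down, at radius r is drawn at 1 + k1 r^2 times it, then the intrinsics apply), "position" and "attitude" of the camera in the world. Camera axes: x right, y down, z forward; pixel columns grow to the right and rows downward; lengths in m; the calibration is good to about 2 mm. A picture is of the moment at which its call begins: read the wrist's pose just before it. calibration takes no time and is no camera call; for the wrist camera it gives the pose at the moment of the call.
- job_done(): hands the job in, once; it reports no verdict.
The state is a dict: "t": time; "joint_positions": joint angles; "dq": joint speeds; "tau": joint torques, N m; "tcp_pos": TCP position; "ee_rot": TCP orientation; "contact_force": force on the tool from outside, world axes, zero at the start; "ft_torque": the same for the moment, N m; "width": opening from 0.0 (shut) to 1.0 (fully open).
Only numpy, scipy, OpenCV 4.12 (cv2) and the standard library are available. Lean on these libraries where they do the work, as an engineer would, in place of code of your own. Each camera call takes 0.05 s, during which the arm holds its last target. There are 200 camera calls.

TASK

The strip's red-painted waste end has just been sawn off on the saw hook: slide it out from the fence with light fingertip pressure, without picking it up, and push it over the hook's open front edge so that it drops into the scrap crate below. Then push the strip along the fence until its sawn end touches the length stop, and leave it lying snug against both stop and fence, ready for the next cut. Work gently: the hook and the stop are held only lightly and must not be shoved or leaned on, and nothing else on the bench is to be disturbed.

Things in the scene. Friction and masses are not known exactly. Their poses are not given: they have to be found in the camera images.
- hook: Saw hook, fixed, never turned: dark plywood deck 220 (x) x 360 (y) x 18 mm on the bench; dark fence along its robot side, 35 mm wide, top 42 mm above the bench. Origin: at bench height under the fence's front face, mid-width. x away from the robot: fence -35 to 0, free deck 0 to +185 mm; y -180 to +180 mm. Lightly held: fingers pushing hook, offcut or strip with over 25 N shift it (failure).
- stop: Length stop at the +y end of the fence, fixed: dark block 46 (x) x 30 (y) x 30 mm before the fence, aluminium saddle over it (53 mm above the bench), black thumb screw behind. Origin: deck height, fence-face plane, on its contact face, which looks to -y; block at y 0 to +30 mm. Hook's axes. Lightly screwed: a push of over 20 N by strip or fingers shifts it (failure).
- offcut: Waste end, loose: pale pine 60 (x) x 75 (y) x 12 mm, 30 to 65 g, +y end painted red. Flat on the deck, a few mm from the strip's sawn end, its robot-side edge 2 to 14 mm from the fence: no room for a finger behind. Origin: centre of the underside. Smooth wood (friction about 0.4): 3 to 10 N on top drags it along; hard, so 1 mm too deep is over 25 N.
- strip: Strip being cut, loose: pale pine 60 (x) x 230 (y) x 12 mm, 80 to 155 g, flat on the deck along the fence, a few mm from it, its -y end sticking out beyond the deck's -y side. Origin: centre of the underside; x across, y along it towards the stop.
- strip_nose (a point): Corner of the strip's sawn (+y) end on the fence side, at half thickness: 30 mm to -x and 115 mm to +y of the strip's origin, 6 mm above its underside.
- strip_tail (a point): Corner of the strip's other (-y) end on the fence side, at half thickness: 30 mm to -x and 115 mm to -y of the strip's origin, 6 mm above its underside.
- hook_edge (a point): Middle of the hook deck's open front edge, on its upper face (18 mm above the bench, 185 mm from the fence face, 30 mm beyond the bench edge, to which the lip below hooks).
- crate: Open scrap crate of pale slats on a dark stool, below and beyond the hook's front edge, fixed: 300 (x) x 420 (y) x 130 mm, walls and floor 12 mm, a few scraps in it. Origin: middle of its robot-side wall's outer face, at rim height, 50 mm below the bench top; the crate fills x 0 to +300, y -210 to +210 mm.
- pencil: Bystander: yellow pencil 8 x 8 x 150 mm lying on the hook's deck near the front edge, on the -y side. Origin: centre of the underside.
- pullsaw: Bystander: pull saw, wooden handle and steel blade, 530 mm long, lying flat on the bench to the -y side. Origin: under the middle of the blade.
- trysquare: Bystander: try square, dark wooden stock and steel blade, 110 x 170 mm, flat on the bench on the robot's side of the hook, +y. Origin: under the middle of its blade.
- chisel: Bystander: chisel 250 mm long with a wooden handle, flat on the bench to the -y side of the hook. Origin: under its ferrule, near the middle.
- mallet: Bystander: wooden mallet, head 70 x 130 x 70 mm, handle about 260 mm, lying to the +y side. Origin: under the middle of its head.
- glue: Bystander: white glue bottle with an orange cap, 56 mm diameter, 130 mm tall, standing on the bench to the +y side. Origin: centre of its underside.
- sandblock: Bystander: cork sanding block 60 x 110 x 35 mm on the bench on the robot's side of the hook, -y. Origin: centre of its underside.
Things that resemble listed ones, but are neither listed nor needed, are in the scene too. Of the things shaped like the offcut, the pine one is meant.

How it is judged:
By the outcome, as a careful person would: the job done as asked, in the order asked, and still so for the second after the job is handed in, with the robot touching nothing.
It also fails if it takes over 67 s, if anything falls off the work surface, if the arm or the gripper's body presses on something with over 40 N, if the wrist force passes 120 N, or if a joint passes its speed limit or range.

## Working session

There is one attempt and no reset: what is moved stays moved. The work goes in short steps, Python scripts to look and compute and a tool call to move; the robot and the scene stay as the last step left them, time stands still between calls to the robot, and variables do not carry over. Pictures are saved under pics/ and viewed, about 8 in all and at most 12, crops included, and the job is handed in when it is done.

Besides the shell and the picture viewer there is one more tool, called after ">>>" by a JSON object that holds its "fn" and its "kwargs", one argument or row to a line. move_arm: Moves the arm, as the interface text tells. Its arguments: {"type":"object","properties":{"plan":{"type":"array"},"fingers":{"type":"number"},"newtons":{"type":"number"}},"required":["plan"]}

```bash
mkdir -p pics; ls; cat > h.py <<'E'
from plant import *
import numpy as np, cv2
from scipy.spatial.transform import Rotation as R
def cal(n):
    c=calibration(n); c['f']=240/np.tan(np.radians(c['vfov'])/2)
    a=np.array(c['attitude'],float); c['R']=a if a.shape==(3,3) else (R.from_rotvec(a).as_matrix() if a.size==3 else R.from_quat(a).as_matrix())
    c['K']=np.array([[c['f'],0,c['cx']],[0,c['f'],c['cy']],[0,0,1.]]); c['D']=np.array([c['k1'],0,0,0.]); return c
def cloud(c,d):
    v,u=np.mgrid[0:480,0:640]; p=np.stack([u,v],-1).reshape(-1,1,2).astype(float)
    s=cv2.undistortPoints(p,c['K'],c['D']).reshape(480,640,2)
    return np.concatenate([s*d[...,None],d[...,None]],-1)@c['R'].T+np.array(c['position'])
def onplane(c,uv,z):
    s=cv2.undistortPoints(np.array(uv,float).reshape(-1,1,2),c['K'],c['D']).reshape(-1,2)
    r=np.c_[s,np.ones(len(s))]@c['R'].T; P=np.array(c['position'])
    return P+r*((z-P[2])/r[:,2])[:,None]
def proj(c,X):
    X=(np.atleast_2d(X)-np.array(c['position']))@c['R']
    return cv2.projectPoints(X,np.zeros(3),np.zeros(3),c['K'],c['D'])[0].reshape(-1,2)
def save(n,img): cv2.imwrite('pics/'+n+'.png',img[...,::-1])
E
python3 - <<'E'
from h import *
for n in ('scene','top'):
    print(calibration(n)); p,d=read_camera(n); save(n+'0',p); np.savez('pics/'+n+'0.npz',p=p,d=d)
print(observe())
E
```

```text
pics
{'vfov': 43.649451404867186, 'cx': 326.544752041439, 'cy': 239.67835677661753, 'k1': -0.14787245116799216, 'position': array([1.38206198, 0.19000604, 1.39159593]), 'attitude': array([-1.72301079, -2.08389833,  0.61066247])}
{'vfov': 46.70636507343385, 'cx': 325.8419319115447, 'cy': 244.91953159317333, 'k1': -0.1181586975358871, 'position': array([0.37140005, 0.04480267, 1.50711081]), 'attitude': array([-2.19864678,  2.15434095, -0.08652173])}
{'t': 0.1, 'joint_positions': array([-1.28999857e+00,  3.42642381e-01,  1.52489065e+00,  4.10884237e-05,
        1.27540058e+00, -1.46005921e-01]), 'dq': array([-0.00037296, -0.00284709, -0.00170284, -0.00033869, -0.00098738,
       -0.00060056]), 'tau': array([ 2.97969935e-03, -4.31999695e+01, -2.44695836e+01,  7.19019002e-02,
        5.25513757e-02, -4.12522070e-05]), 'tcp_pos': array([ 0.21726238, -0.47755357,  0.22613076]), 'ee_rot': array([-3.06902294e+00, -6.65042383e-01,  8.02258589e-05]), 'contact_force': array([-0.09765194,  0.6217794 , -0.76681408]), 'ft_torque': array([ 0.00414501, -0.00044423,  0.00352116]), 'width': 1.0014964513067217}
```

View pics/scene0.png

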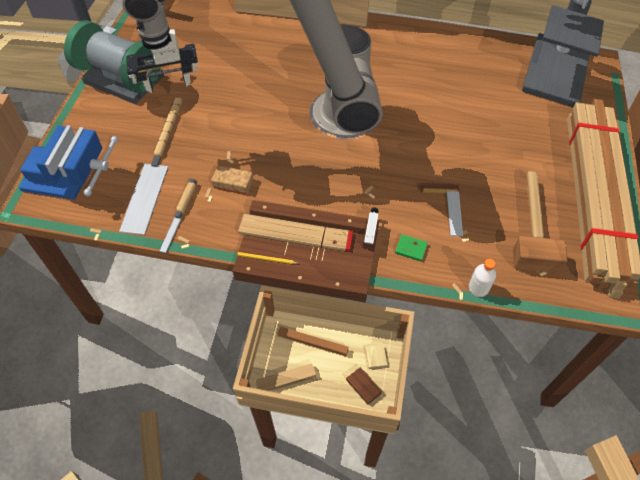

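View pics/top0.png

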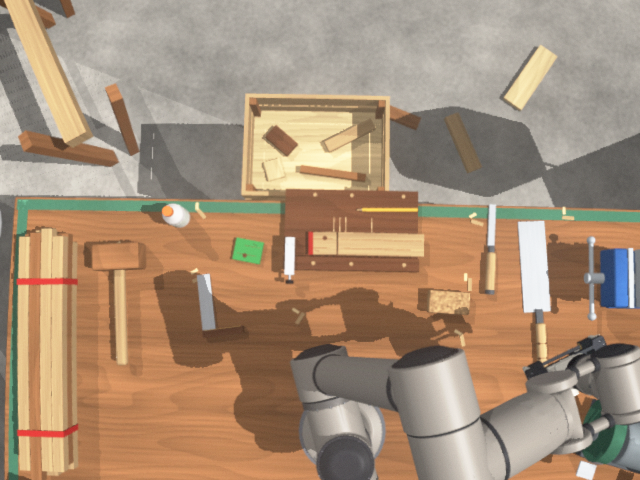

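The scene view shows the hook at about (305,250), with the pine offcut (red end) at (338,238) and the strip at (285,232). In the top view the offcut is at (322,244), the strip at (380,245), the stop at (289,258), the pencil at (388,210) and the crate at (317,145). Offcut-like pieces are the green block at (247,250), the pale patch at (325,320) and the crate scraps. The red-ended pine piece on the deck at (322,244) fits the description, and I'll confirm it in an enlarged crop.

```bash
python3 - <<'E'
from h import *
c=cal('top'); z=np.load('pics/top0.npz'); p,d=z['p'],z['d']
crop=cv2.resize(p[180:290,270:440],None,fx=4.7,fy=4.7,interpolation=cv2.INTER_CUBIC)
save('crop1',crop)
W=cloud(c,d)
for u,v in [(322,244),(345,245),(370,245),(400,245),(300,220),(350,215),(350,264),(289,250),(289,275),(390,210),(350,290),(270,220),(317,193),(247,170)]: print((u,v),W[v-1:v+2,u-1:u+2].reshape(-1,3).mean(0).round(4))
E
```

```text
(322, 244) [0.4975 0.0627 0.0303]
(345, 245) [0.4961 0.0013 0.0301]
(370, 245) [ 0.4974 -0.0654  0.0303]
(400, 245) [ 0.4991 -0.1457  0.0301]
(300, 220) [0.5625 0.1236 0.0173]
(350, 215) [ 0.5789 -0.0112  0.0169]
(350, 264) [ 0.445  -0.0124  0.043 ]
(289, 250) [0.4781 0.1488 0.0518]
(289, 275) [0.4132 0.1489 0.0262]
(390, 210) [ 0.5937 -0.1186  0.0239]
(350, 290) [ 0.3768 -0.0153 -0.0006]
(270, 220) [0.563  0.2066 0.0007]
(317, 193) [0.6369 0.0793 0.0193]
(247, 170) [ 0.7158  0.2849 -0.0664]
```

View pics/crop1.png

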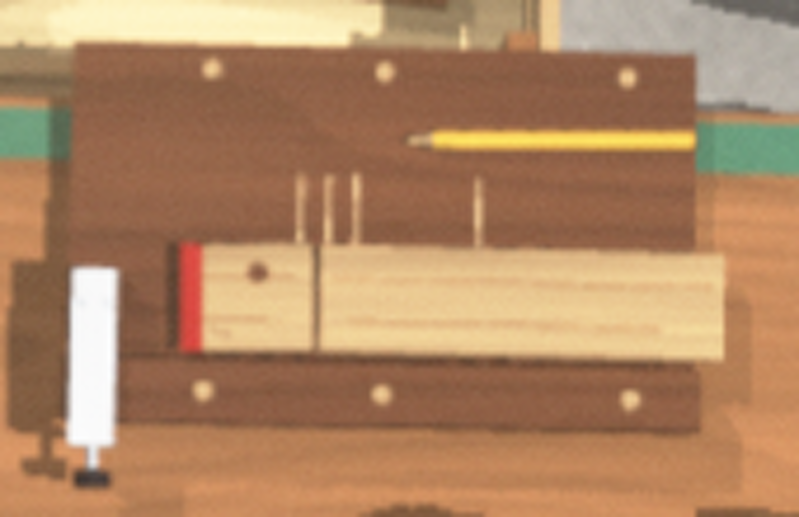

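The crop confirms it: the red-ended pine offcut spans crop px (180–313, 243–352), with the strip at (320–724, 250–358) and the pencil tip at (410,140). All are on the hook. Next I'll work out the edges.

```bash
python3 - <<'E'
from h import *
c=cal('top'); z=np.load('pics/top0.npz'); g=z['p']
def q(pts,h,n):
    w=onplane(c,[(270+(a-1.85)/4.7,180+(b-1.85)/4.7) for a,b in pts],h); print(n,w[:,:2].round(4).tolist())
q([(180,244),(313,243),(203,352),(311,352)],.030,'offcut TL TR BL BR')
q([(320,246),(724,256),(320,353),(722,361)],.030,'strip TL TR BL BR')
q([(75,43),(695,55)],.018,'deck front')
q([(125,358),(700,370)],.042,'fence face top'); q([(120,423),(700,432)],.042,'fence back')
q([(70,268),(118,268),(68,444),(115,444)],.053,'saddle')
q([(410,140),(695,140)],.026,'pencil')
# subpixel edges from luminance/redness
s=g.astype(float)
def edge(line,t0):
    gr=np.abs(np.diff(line)); return gr.round(0)
L=s.sum(2)/3
print('col 360 rows',[(r,round(L[r,355:366].mean())) for r in range(225,265)])
print('row 245 cols',[(k,round(L[240:250,k].mean())) for k in list(range(282,312))+list(range(332,344))+list(range(416,430))])
print('off rows',[(r,round(L[r,316:334].mean())) for r in range(226,264)])
o=observe(); Rt=R.from_rotvec(o['ee_rot']).as_matrix(); print(Rt.round(3)); 
print('shift to (.48,.062,.10):',(Rt.T@(np.array([.48,.062,.10])-o['tcp_pos'])*1000).round(1))
print('turn about tool z for tool x->world x', np.degrees(np.arctan2(Rt[1,0],Rt[0,0])))
E
```

```text
offcut TL TR BL BR [[0.5302, 0.101], [0.5323, 0.0254], [0.469, 0.0866], [0.4702, 0.0254]]
strip TL TR BL BR [[0.5307, 0.0214], [0.5297, -0.2091], [0.4697, 0.0203], [0.4697, -0.2083]]
deck front [[0.6472, 0.165], [0.6477, -0.1938]]
fence face top [[0.4639, 0.13], [0.4636, -0.1938]]
fence back [[0.4273, 0.1319], [0.4287, -0.1941]]
saddle [[0.513, 0.1614], [0.5136, 0.1345], [0.4146, 0.16], [0.4151, 0.1338]]
pencil [[0.5932, -0.029], [0.5967, -0.1927]]
col 360 rows [(225, 107), (226, 104), (227, 101), (228, 99), (229, 99), (230, 102), (231, 108), (232, 140), (233, 167), (234, 174), (235, 177), (236, 183), (237, 187), (238, 192), (239, 184), (240, 188), (241, 193), (242, 194), (243, 194), (244, 193), (245, 194), (246, 195), (247, 196), (248, 184), (249, 187), (250, 199), (251, 202), (252, 199), (253, 192), (254, 176), (255, 132), (256, 86), (257, 85), (258, 100), (259, 105), (260, 103), (261, 99), (262, 97), (263, 99), (264, 100)]
row 245 cols [(282, 95), (283, 91), (284, 111), (285, 215), (286, 244), (287, 246), (288, 248), (289, 249), (290, 249), (291, 248), (292, 248), (293, 246), (294
[... 449 characters left out ...]
, (425, 133), (426, 133), (427, 133), (428, 135), (429, 138)]
off rows [(226, 109), (227, 108), (228, 104), (229, 103), (230, 105), (231, 122), (232, 160), (233, 178), (234, 178), (235, 180), (236, 178), (237, 174), (238, 165), (239, 172), (240, 186), (241, 193), (242, 192), (243, 194), (244, 197), (245, 197), (246, 196), (247, 188), (248, 189), (249, 195), (250, 194), (251, 195), (252, 194), (253, 188), (254, 147), (255, 93), (256, 85), (257, 97), (258, 104), (259, 105), (260, 105), (261, 103), (262, 99), (263, 96)]
[[ 0.91   0.414 -0.   ]
 [ 0.414 -0.91   0.001]
 [ 0.    -0.001 -1.   ]]
shift to (.48,.062,.10): [ 462.5 -382.2  126.7]
turn about tool z for tool x->world x 24.453353916916694
```

>>> {"fn": "move_arm", "kwargs": {
  "plan": [
    [0,0,0,0,0,0.142],
    [0,0,0,0,0,0.142],
    [0,0,0,0,0,0.143],
    [22.5,-45,0,0,0,0],
    [22.5,-45,0,0,0,0],
    [22.5,-45,0,0,0,0],
    [22.5,-45,0,0,0,0],
    [22.5,-45,0,0,0,0],
    [22.5,-45,0,0,0,0],
    [22.5,-45,0,0,0,0],
    [22.5,-45,0,0,0,0],
    [22.5,-45,0,0,0,0],
    [22.5,-45,0,0,0,0],
    [22.5,-45,0,0,0,0],
    [22.5,-45,0,0,0,0],
    [0,0,0,0,0,0],
    [0,0,0,0,0,0]
  ],
  "fingers": 0,
  "newtons": 10
}}

```text
t: 2.22
tcp_pos: [0.4869, 0.0618, 0.2262]
ee_rot: [3.141, 0.001, -0.002]
contact_force: [-0.8, -0.7, -0.3]
width: 0.005
```

>>> {"fn": "move_arm", "kwargs": {
  "plan": [
    [3,0,40,0,0,0],
    [0,0,45,0,0,0],
    [0,0,45,0,0,0],
    [0,0,30,0,0,0],
    [0,0,20,0,0,0],
    [0,0,10,0,0,0],
    [0,0,0,0,0,0],
    [0,0,0,0,0,0]
  ]
}}

```text
t: 3.22
tcp_pos: [0.491, 0.0617, 0.0376]
ee_rot: [3.141, -0.001, 0.002]
contact_force: [-0.4, -0.1, 1.0]
width: 0.007
```

```bash
python3 - <<'E'
from h import *
o=observe();print(o['tcp_pos'],o['contact_force'])
c=cal('wrist'); p,d=read_camera('wrist'); save('w1',p)
E
```

```text
[0.4910183 0.0616905 0.037557 ] [-0.36442618 -0.11139391  0.989903  ]
```

View pics/w1.png

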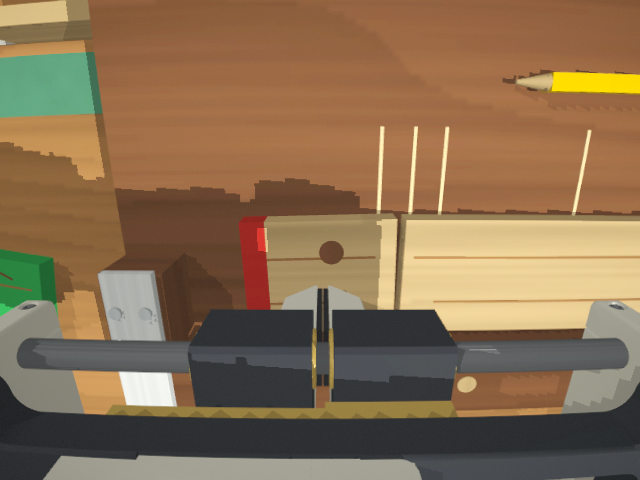

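The wrist view shows the shut fingertips at (322,295), centred on the offcut (245–398, 215–310). The stop is at (140,330). Now I'll approach the surface slowly.

>>> {"fn": "move_arm", "kwargs": {
  "plan": [
    [0,0,2,0,0,0],
    [0,0,1.5,0,0,0],
    [0,0,1.5,0,0,0],
    [0,0,0.5,0,0,0],
    [0,0,0,0,0,0]
  ]
}}

```text
t: 3.9
tcp_pos: [0.4904, 0.062, 0.0311]
ee_rot: [3.141, -0.0, -0.0]
contact_force: [-0.6, -0.7, 0.2]
width: 0.003
```

>>> {"fn": "move_arm", "kwargs": {
  "plan": [
    [0,0,0.3,0,0,0],
    [0,0,0,0,0,0]
  ]
}}

```text
t: 4.15
tcp_pos: [0.4905, 0.062, 0.0309]
ee_rot: [3.141, -0.0, 0.0]
contact_force: [0.1, -0.1, 0.4]
width: 0.002
```

>>> {"fn": "move_arm", "kwargs": {
  "plan": [
    [0,0,0.3,0,0,0],
    [0,0,0,0,0,0]
  ]
}}

```text
t: 4.4
tcp_pos: [0.4905, 0.062, 0.0306]
ee_rot: [3.142, -0.0, 0.0]
contact_force: [0.4, 0.0, -0.1]
width: 0.006
```

>>> {"fn": "move_arm", "kwargs": {
  "plan": [
    [0,0,0.3,0,0,0],
    [0,0,0,0,0,0]
  ]
}}

```text
t: 4.65
tcp_pos: [0.4905, 0.062, 0.0303]
ee_rot: [3.142, -0.0, 0.0]
contact_force: [-0.5, -0.0, 0.6]
width: 0.008
```

>>> {"fn": "move_arm", "kwargs": {
  "plan": [
    [0,0,0.2,0,0,0],
    [0,0,0,0,0,0]
  ]
}}

```text
t: 4.9
tcp_pos: [0.4905, 0.062, 0.0303]
ee_rot: [3.141, -0.0, 0.0]
contact_force: [-0.5, -0.8, 3.3]
width: 0.004
```

>>> {"fn": "move_arm", "kwargs": {
  "plan": [
    [0,0,0.2,0,0,0],
    [0,0,0,0,0,0]
  ]
}}

```text
t: 5.15
tcp_pos: [0.4905, 0.062, 0.0303]
ee_rot: [3.141, -0.0, 0.001]
contact_force: [-2.1, -0.4, 6.0]
width: 0.003
```

>>> {"fn": "move_arm", "kwargs": {
  "plan": [
    [2,0,0,0,0,0],
    [3,0,0,0,0,0],
    [3,0,0,0,0,0],
    [3,0,0,0,0,0],
    [3,0,0,0,0,0]
  ]
}}

```text
t: 5.78
tcp_pos: [0.5044, 0.062, 0.0303]
ee_rot: [3.142, -0.0, -0.0]
contact_force: [-2.2, 0.1, 6.7]
width: 0.005
```

>>> {"fn": "move_arm", "kwargs": {
  "plan": [
    [4,0,0,0,0,0],
    [4,0,0,0,0,0],
    [4,0,0,0,0,0],
    [4,0,0,0,0,0],
    [4,0,0,0,0,0]
  ]
}}

```text
t: 6.4
tcp_pos: [0.5244, 0.062, 0.0303]
ee_rot: [3.142, -0.0, -0.0]
contact_force: [-2.8, 0.4, 7.0]
width: 0.003
```

```bash
python3 - <<'E'
from h import *
p,d=read_camera('wrist'); save('w2',p)
E
```

```text
(no output)
```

View pics/w2.png

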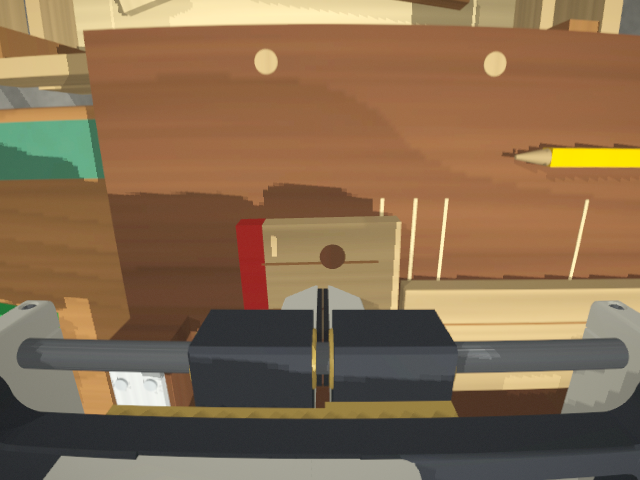

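The offcut (238–400, 218–310) has moved with the finger, about 34 mm clear of its first place, with little rotation. The strip has stayed put. I'll keep dragging.

>>> {"fn": "move_arm", "kwargs": {
  "plan": [
    [5,0,0,0,0,0],
    [5,0,0,0,0,0],
    [5,0,0,0,0,0],
    [5,0,0,0,0,0],
    [5,0,0,0,0,0]
  ]
}}

```text
t: 7.08
tcp_pos: [0.5495, 0.062, 0.0303]
ee_rot: [3.142, -0.0, -0.0]
contact_force: [-2.3, 0.8, 7.0]
width: 0.009
```

>>> {"fn": "move_arm", "kwargs": {
  "plan": [
    [5,0,0,0,0,0],
    [5,0,0,0,0,0],
    [5,0,0,0,0,0],
    [5,0,0,0,0,0],
    [5,0,0,0,0,0],
    [0,0,0,0,0,0]
  ]
}}

```text
t: 7.82
tcp_pos: [0.5752, 0.062, 0.0303]
ee_rot: [3.142, -0.0, 0.003]
contact_force: [1.3, 0.8, 5.0]
width: 0.004
```

>>> {"fn": "move_arm", "kwargs": {
  "plan": [
    [0,0,-5,0,0,0],
    [0,0,-20,0,0,0],
    [-30,0,0,0,0,0],
    [-30,0,0,0,0,0],
    [0,0,0,0,0,0],
    [0,0,0,0,0,0]
  ]
}}

```text
t: 8.57
tcp_pos: [0.5152, 0.062, 0.0552]
ee_rot: [3.141, -0.0, 0.002]
contact_force: [-0.1, 0.1, 0.3]
width: 0.007
```

```bash
python3 - <<'E'
from h import *
p,d=read_camera('wrist'); save('w3',p)
c=cal('top'); p,d=read_camera('top')
s=p.astype(int); m=(s[...,0]-s[...,2]>0)
print(observe()['tcp_pos'])
E
```

```text
[0.51540658 0.06195835 0.05496717]
```

View pics/w3.png

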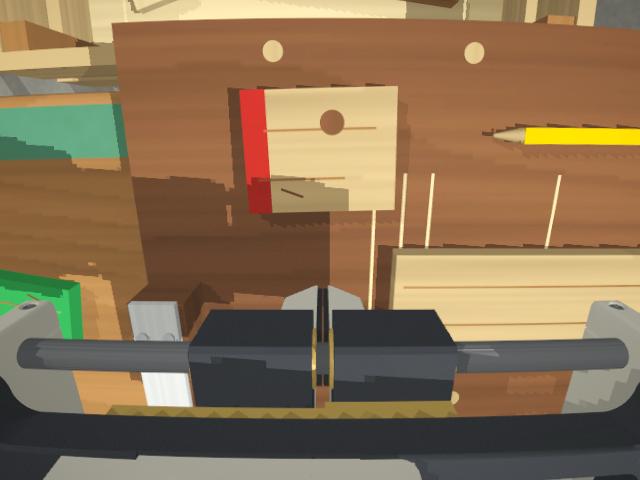

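The offcut (242–397, 88–213) is now well out from the fence. There is a clear gap behind it for the fingertip, and the pencil is well to the right.

>>> {"fn": "move_arm", "kwargs": {
  "plan": [
    [0,0,15,0,0,0],
    [0,0,12,0,0,0],
    [0,0,5,0,0,0],
    [0,0,0,0,0,0],
    [8,0,0,0,0,0],
    [8,0,0,0,0,0],
    [8,0,0,0,0,0],
    [5,0,0,0,0,0],
    [5,0,0,0,0,0],
    [5,0,0,0,0,0],
    [5,0,0,0,0,0]
  ]
}}

```text
t: 10.05
tcp_pos: [0.5587, 0.062, 0.0228]
ee_rot: [3.141, -0.0, -0.0]
contact_force: [0.4, 0.2, -0.4]
width: 0.003
```

>>> {"fn": "move_arm", "kwargs": {
  "plan": [
    [8,0,0,0,0,0],
    [10,0,0,0,0,0],
    [12,0,0,0,0,0],
    [12,0,0,0,0,0],
    [14,0,0,0,0,0],
    [14,0,0,0,0,0],
    [14,0,0,0,0,0],
    [12,0,0,0,0,0],
    [0,0,0,0,0,0],
    [0,0,0,0,0,0],
    [0,0,-20,0,0,0],
    [0,0,-40,0,0,0],
    [-40,0,-40,0,0,0],
    [-40,0,0,0,0,0],
    [-40,0,0,0,0,0],
    [0,0,0,0,0,0]
  ]
}}

```text
t: 12.05
tcp_pos: [0.5314, 0.0623, 0.1232]
ee_rot: [-3.142, -0.0, 0.004]
contact_force: [0.9, 0.3, 0.0]
width: 0.003
```

```bash
python3 - <<'E'
from h import *
p,d=read_camera('scene'); a=cv2.resize(p[180:430,200:440],None,fx=2,fy=2)
c=cal('top'); q,e=read_camera('top'); b=cv2.resize(q[80:290,230:440],(500,500))
save('s2',np.hstack([cv2.resize(a,(300*480//500,300))[:, :],cv2.resize(b,(300,300))]) if 0 else cv2.resize(a,(580,600)))
print(observe()['tcp_pos'])
E
```

```text
[0.53490455 0.06203434 0.1235155 ]
```

View pics/s2.png

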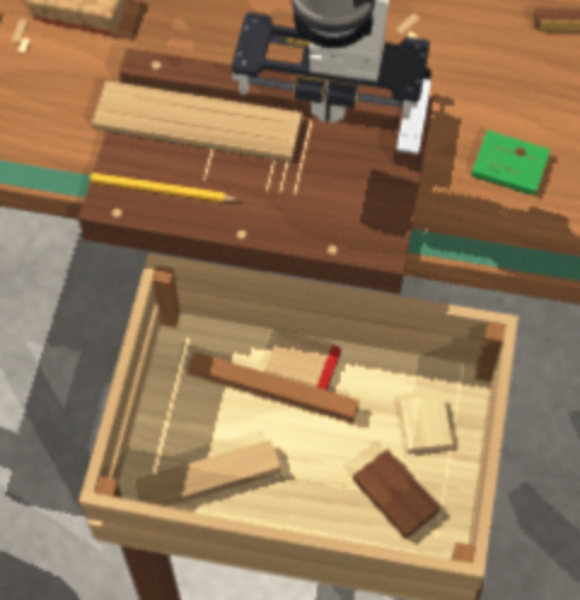

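The offcut, with its red end, lies in the crate at (305,370). The strip and pencil are undisturbed. Next I'll seat the strip against the fence with a light side push at mid-length.

>>> {"fn": "move_arm", "kwargs": {
  "plan": [
    [7,52,0,0,0,0],
    [7,52,0,0,0,0],
    [7,52,0,0,0,0],
    [0,0,0,0,0,0],
    [0,0,45,0,0,0],
    [0,0,35,0,0,0],
    [0,0,15,0,0,0],
    [0,0,5,0,0,0],
    [0,0,0,0,0,0],
    [0,0,0,0,0,0]
  ]
}}

```text
t: 13.4
tcp_pos: [0.5563, -0.0941, 0.0241]
ee_rot: [3.141, -0.0, 0.004]
contact_force: [0.2, -0.3, 0.5]
width: 0.006
```

>>> {"fn": "move_arm", "kwargs": {
  "plan": [
    [-4,0,1,0,0,0],
    [-4,0,0,0,0,0],
    [-3,0,0,0,0,0],
    [-2,0,0,0,0,0],
    [-2,0,0,0,0,0],
    [-2,0,0,0,0,0],
    [-1,0,0,0,0,0],
    [0,0,0,0,0,0]
  ]
}}

```text
t: 14.4
tcp_pos: [0.5373, -0.094, 0.0219]
ee_rot: [3.142, -0.0, -0.0]
contact_force: [-0.5, 0.1, 0.5]
width: 0.008
```

>>> {"fn": "move_arm", "kwargs": {
  "plan": [
    [-0.5,0,0,0,0,0],
    [-0.5,0,0,0,0,0],
    [-0.5,0,0,0,0,0],
    [0,0,0,0,0,0]
  ]
}}

```text
t: 14.9
tcp_pos: [0.536, -0.094, 0.0219]
ee_rot: [3.141, -0.0, 0.0]
contact_force: [0.5, 0.3, 0.1]
width: 0.0
```

>>> {"fn": "move_arm", "kwargs": {
  "plan": [
    [-0.5,0,0,0,0,0],
    [-0.5,0,0,0,0,0],
    [0,0,0,0,0,0]
  ]
}}

```text
t: 15.28
tcp_pos: [0.536, -0.094, 0.0223]
ee_rot: [3.141, -0.001, 0.004]
contact_force: [5.1, 1.0, 0.0]
width: 0.004
```

>>> {"fn": "move_arm", "kwargs": {
  "plan": [
    [-0.5,0,0,0,0,0],
    [0,0,0,0,0,0]
  ]
}}

```text
t: 15.52
tcp_pos: [0.5359, -0.0941, 0.0224]
ee_rot: [3.141, -0.001, 0.005]
contact_force: [7.0, 1.8, -1.0]
width: 0.009
```

>>> {"fn": "move_arm", "kwargs": {
  "plan": [
    [-0.5,0,0,0,0,0],
    [0,0,0,0,0,0]
  ]
}}

```text
t: 15.78
tcp_pos: [0.5359, -0.094, 0.0226]
ee_rot: [3.141, -0.001, 0.007]
contact_force: [6.8, 3.1, -0.6]
width: 0.009
```

>>> {"fn": "move_arm", "kwargs": {
  "plan": [
    [4,0,0,0,0,0],
    [8,0,-20,0,0,0],
    [0,0,-40,0,0,0],
    [-18,52,0,0,0,0],
    [-18,52,0,0,0,0],
    [-16,52,0,0,0,0],
    [0,0,0,0,0,0],
    [0,0,0,0,0,0]
  ]
}}

```text
t: 16.77
tcp_pos: [0.4932, -0.2495, 0.0815]
ee_rot: [-3.14, 0.002, 0.002]
contact_force: [0.3, -0.2, -0.4]
width: 0.004
```

```bash
python3 - <<'E'
from h import *
print(observe()['tcp_pos'],observe()['ee_rot'])
p,d=read_camera('wrist'); save('w4',p)
c=cal('scene'); p,d=read_camera('scene'); g=p.astype(float).mean(2)
# sample brightness along x at z=.030 for various y, and along y
for y in (-.19,-.15,-.10,-.05,0,.01):
    x=np.arange(.455,.545,.001); uv=proj(c,np.c_[x,x*0+y,x*0+.030]).astype(np.float32)
    s=cv2.remap(g.astype(np.float32),uv[:,:1],uv[:,1:],cv2.INTER_LINEAR).ravel()
    gr=np.gradient(cv2.GaussianBlur(s[:,None],(1,5),0).ravel()); print(y,'fence-side',x[:30][gr[:30].argmax()].round(4),'front',x[50:][gr[50:].argmin()].round(4))
E
```

```text
[ 0.49324152 -0.2494903   0.08153214] [-3.14046517e+00  1.52804363e-03  2.45719279e-03]
-0.19 fence-side 0.463 front 0.531
-0.15 fence-side 0.463 front 0.53
-0.1 fence-side 0.463 front 0.531
-0.05 fence-side 0.464 front 0.531
0 fence-side 0.464 front 0.531
0.01 fence-side 0.464 front 0.53
```

View pics/w4.png

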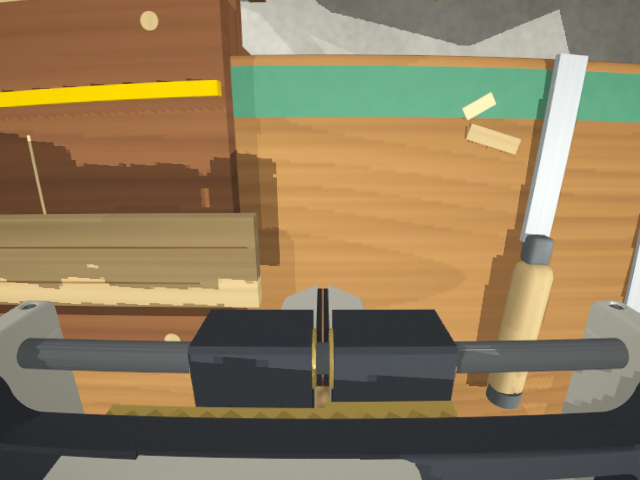

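The strip's tail end shows at (260, 213–308), snug to the fence. The fingertip at (322,295) is clear beyond it over open bench. I'll lower it and push along the fence.

>>> {"fn": "move_arm", "kwargs": {
  "plan": [
    [0,0,30,0,0,0],
    [0,0,20,0,0,0],
    [0,0,9,0,0,0],
    [0,0,0,0,0,0],
    [0,-5,0,0,0,0],
    [0,-5,0,0,0,0],
    [0,-5,0,0,0,0],
    [0,-5,0,0,0,0],
    [0,-5,0,0,0,0],
    [0,-5,0,0,0,0],
    [0,-5,0,0,0,0]
  ]
}}

```text
t: 18.25
tcp_pos: [0.494, -0.2148, 0.023]
ee_rot: [3.141, -0.0, 0.0]
contact_force: [0.8, -0.7, -0.4]
width: 0.005
```

>>> {"fn": "move_arm", "kwargs": {
  "plan": [
    [0,-6,0,0,0,0],
    [0,-6,0,0,0,0],
    [0,-6,0,0,0,0],
    [0,-6,0,0,0,0],
    [0,-6,0,0,0,0],
    [0,-6,0,0,0,0],
    [0,-6,0,0,0,0],
    [0,-6,0,0,0,0],
    [0,-6,0,0,0,0],
    [0,-6,0,0,0,0],
    [0,-6,0,0,0,0],
    [0,0,0,0,0,0]
  ]
}}

```text
t: 19.75
tcp_pos: [0.4938, -0.1485, 0.0229]
ee_rot: [-3.141, -0.001, 0.0]
contact_force: [-0.3, -0.5, 0.0]
width: 0.002
```

```bash
cat > m.py <<'E'
from h import *
def meas():
    out=observe(); print(out['tcp_pos'].round(4),out['contact_force'].round(2))
    c=cal('scene'); p,d=read_camera('scene'); W=cloud(c,d); s=p.astype(int)
    m=(s[...,0]>150)&(s[...,1]>110)&(s[...,0]-s[...,2]>25)&(W[...,0]>.455)&(W[...,0]<.56)&(W[...,1]>-.25)&(W[...,1]<.16)&(abs(W[...,2]-.03)<.006)&(d>0)
    n,l,st,_=cv2.connectedComponentsWithStats(m.astype(np.uint8)); k=1+st[1:,4].argmax(); P=W[l==k]
    print('scene n',len(P),'x',np.percentile(P[:,0],[1,99]).round(4),'y',np.percentile(P[:,1],[.3,99.7]).round(4))
    for a,b in ((-.2,-.1),(-.1,-.05),(-.05,0),(0,.05),(.05,.1),(.1,.14)):
        q=P[(P[:,1]>a)&(P[:,1]<b)]
        if len(q)>20: print((a,b),np.percentile(q[:,0],[2,98]).round(4))
    return p
E
python3 - <<'E'
from m import *
p=meas(); save('s3',cv2.resize(p[190:300,220:400],None,fx=4.4,fy=4.4,interpolation=cv2.INTER_CUBIC))
E
```

```text
[ 0.4938 -0.1485  0.0229] [-0.32 -0.47  0.  ]
scene n 171 x [0.4653 0.4909] y [-0.0028  0.092 ]
(0, 0.05) [0.4656 0.4903]
(0.05, 0.1) [0.4656 0.4897]
```

View pics/s3.png

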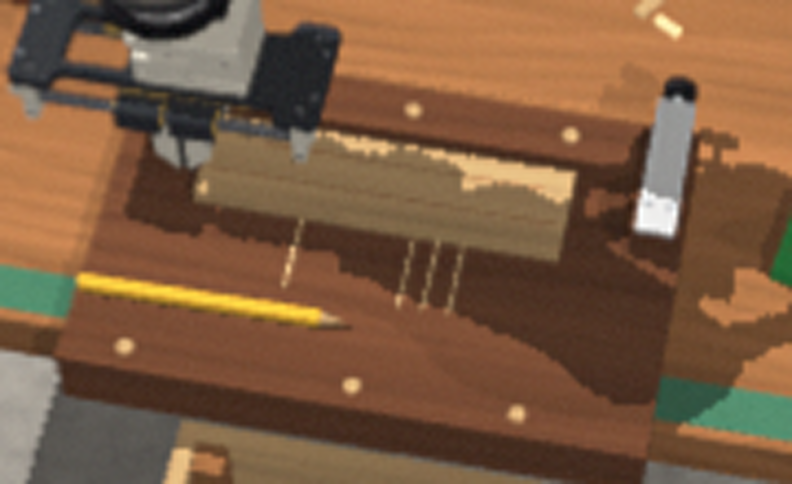

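The strip lies along the fence with its nose at crop px (575,172)–(558,262). The stop face is at about (635,230), so a gap remains.

```bash
python3 - <<'E'
from h import *
c=cal('scene')
def q(pts,h,n): print(n,onplane(c,[(220+(a-1.7)/4.4,190+(b-1.7)/4.4) for a,b in pts],h)[:,:2].round(4).tolist())
q([(575,172),(562,245),(197,187)],.030,'nose fence,nose front,tail front (top face)')
q([(558,262),(195,203)],.018,'nose front, tail front bottom')
q([(634,233),(656,95),(675,238)],.053,'saddle')
E
```

```text
nose fence,nose front,tail front (top face) [[0.464, 0.0922], [0.5188, 0.0933], [0.5198, -0.1365]]
nose front, tail front bottom [[0.5238, 0.0921], [0.5241, -0.1377]]
saddle [[0.5166, 0.1362], [0.4125, 0.1341], [0.5154, 0.1611]]
```

>>> {"fn": "move_arm", "kwargs": {
  "plan": [
    [0,-5,0,0,0,0],
    [0,-5,0,0,0,0],
    [0,-5,0,0,0,0],
    [0,-5,0,0,0,0],
    [0,-4,0,0,0,0],
    [0,-4,0,0,0,0],
    [0,-3,0,0,0,0],
    [0,-2,0,0,0,0],
    [0,-1,0,0,0,0],
    [0,0,0,0,0,0]
  ]
}}

```text
t: 21.05
tcp_pos: [0.4939, -0.1149, 0.0229]
ee_rot: [-3.142, 0.0, 0.0]
contact_force: [-0.6, -0.5, 0.1]
width: 0.009
```

>>> {"fn": "move_arm", "kwargs": {
  "plan": [
    [0,-0.5,0,0,0,0],
    [0,-0.5,0,0,0,0],
    [0,-0.5,0,0,0,0],
    [0,-0.5,0,0,0,0]
  ]
}}

```text
t: 21.55
tcp_pos: [0.4939, -0.113, 0.0229]
ee_rot: [3.142, -0.0, -0.0]
contact_force: [1.0, -0.1, 0.5]
width: 0.007
```

>>> {"fn": "move_arm", "kwargs": {
  "plan": [
    [0,-0.7,0,0,0,0],
    [0,-0.7,0,0,0,0],
    [0,-0.6,0,0,0,0],
    [0,0,0,0,0,0]
  ]
}}

```text
t: 22.05
tcp_pos: [0.4939, -0.1109, 0.0229]
ee_rot: [3.142, -0.0, -0.0]
contact_force: [0.3, -0.5, 0.0]
width: 0.002
```

>>> {"fn": "move_arm", "kwargs": {
  "plan": [
    [0,-0.5,0,0,0,0],
    [0,-0.5,0,0,0,0],
    [0,0,0,0,0,0]
  ]
}}

```text
t: 22.42
tcp_pos: [0.4939, -0.11, 0.0229]
ee_rot: [3.142, -0.0, 0.0]
contact_force: [0.9, -1.5, 0.3]
width: 0.003
```

>>> {"fn": "move_arm", "kwargs": {
  "plan": [
    [0,-0.4,0,0,0,0],
    [0,-0.3,0,0,0,0],
    [0,0,0,0,0,0]
  ]
}}

```text
t: 22.8
tcp_pos: [0.4939, -0.1093, 0.0229]
ee_rot: [3.142, -0.0, -0.0]
contact_force: [0.2, -0.6, -0.1]
width: 0.007
```

>>> {"fn": "move_arm", "kwargs": {
  "plan": [
    [0,-0.3,0,0,0,0],
    [0,-0.3,0,0,0,0],
    [0,0,0,0,0,0]
  ]
}}

```text
t: 23.18
tcp_pos: [0.4939, -0.1087, 0.0229]
ee_rot: [3.142, -0.0, -0.0]
contact_force: [-0.3, -0.2, 0.6]
width: 0.005
```

>>> {"fn": "move_arm", "kwargs": {
  "plan": [
    [0,-0.4,0,0,0,0],
    [0,-0.3,0,0,0,0],
    [0,0,0,0,0,0]
  ]
}}

```text
t: 23.55
tcp_pos: [0.4939, -0.108, 0.0229]
ee_rot: [3.142, -0.0, 0.0]
contact_force: [-0.3, -0.6, 0.2]
width: 0.006
```

>>> {"fn": "move_arm", "kwargs": {
  "plan": [
    [0,-0.3,0,0,0,0],
    [0,-0.3,0,0,0,0],
    [0,0,0,0,0,0]
  ]
}}

```text
t: 23.92
tcp_pos: [0.4939, -0.1074, 0.0229]
ee_rot: [3.142, -0.0, 0.0]
contact_force: [-0.7, -1.1, 0.7]
width: 0.007
```

>>> {"fn": "move_arm", "kwargs": {
  "plan": [
    [0,-0.3,0,0,0,0],
    [0,-0.3,0,0,0,0],
    [0,0,0,0,0,0]
  ]
}}

```text
t: 24.3
tcp_pos: [0.494, -0.107, 0.023]
ee_rot: [3.141, -0.0, 0.0]
contact_force: [0.0, -1.6, 0.8]
width: 0.005
```

>>> {"fn": "move_arm", "kwargs": {
  "plan": [
    [0,-0.3,0,0,0,0],
    [0,0,0,0,0,0]
  ]
}}

```text
t: 24.55
tcp_pos: [0.4941, -0.1067, 0.023]
ee_rot: [3.141, -0.0, 0.001]
contact_force: [0.8, -3.9, 1.4]
width: 0.005
```

>>> {"fn": "move_arm", "kwargs": {
  "plan": [
    [0,-0.3,0,0,0,0],
    [0,0,0,0,0,0]
  ]
}}

```text
t: 24.8
tcp_pos: [0.4941, -0.1066, 0.0231]
ee_rot: [3.141, -0.0, 0.001]
contact_force: [-0.4, -4.8, 1.8]
width: 0.008
```

The strip is touching the stop at 4–5 N. I'll back off and do a light side push to confirm it is snug to the fence.

>>> {"fn": "move_arm", "kwargs": {
  "plan": [
    [0,6,0,0,0,0],
    [0,6,-10,0,0,0],
    [0,0,-40,0,0,0],
    [21,-46,0,0,0,0],
    [21,-46,0,0,0,0],
    [21,-46,0,0,0,0],
    [0,0,0,0,0,0],
    [0,0,30,0,0,0],
    [0,0,15,0,0,0],
    [0,0,4,0,0,0],
    [0,0,0,0,0,0],
    [0,0,0,0,0,0]
  ]
}}

```text
t: 26.3
tcp_pos: [0.5575, 0.0195, 0.0247]
ee_rot: [3.141, -0.001, 0.002]
contact_force: [0.2, -0.5, 0.2]
width: 0.005
```

```bash
python3 - <<'E'
from h import *
print(observe()['tcp_pos'])
c=cal('top'); p,d=read_camera('top'); save('t3',cv2.resize(p[185:285,270:430],None,fx=5,fy=5,interpolation=cv2.INTER_CUBIC))
E
```

```text
[0.55751172 0.01950847 0.02471198]
```

>>> {"fn": "move_arm", "kwargs": {
  "plan": [
    [-4,0,1,0,0,0],
    [-4,0,0,0,0,0],
    [-4,0,0,0,0,0],
    [-3,0,0,0,0,0],
    [-2,0,0,0,0,0],
    [-1,0,0,0,0,0],
    [-1,0,0,0,0,0],
    [-1,0,0,0,0,0],
    [0,0,0,0,0,0]
  ]
}}

```text
t: 27.48
tcp_pos: [0.5369, 0.0198, 0.0229]
ee_rot: [3.142, -0.0, -0.0]
contact_force: [0.3, 0.5, -0.9]
width: 0.0
```

>>> {"fn": "move_arm", "kwargs": {
  "plan": [
    [-0.5,0,0,0,0,0],
    [-0.5,0,0,0,0,0],
    [0,0,0,0,0,0]
  ]
}}

```text
t: 27.85
tcp_pos: [0.536, 0.0198, 0.0229]
ee_rot: [3.141, -0.0, 0.0]
contact_force: [0.7, 0.2, -0.3]
width: 0.004
```

>>> {"fn": "move_arm", "kwargs": {
  "plan": [
    [-0.4,0,0,0,0,0],
    [0,0,0,0,0,0]
  ]
}}

```text
t: 28.1
tcp_pos: [0.536, 0.0198, 0.023]
ee_rot: [3.141, -0.0, 0.001]
contact_force: [1.9, -0.4, -1.0]
width: 0.004
```

>>> {"fn": "move_arm", "kwargs": {
  "plan": [
    [-0.4,0,0,0,0,0],
    [0,0,0,0,0,0]
  ]
}}

```text
t: 28.35
tcp_pos: [0.5359, 0.0198, 0.0232]
ee_rot: [3.141, -0.0, 0.003]
contact_force: [2.2, 1.1, -1.1]
width: 0.004
```

>>> {"fn": "move_arm", "kwargs": {
  "plan": [
    [4,0,0,0,0,0],
    [10,0,-10,0,0,0],
    [0,0,-40,0,0,0],
    [-20,45,-20,0,0,0],
    [-22,50,0,0,0,0],
    [-22,50,0,0,0,0],
    [-22,50,0,0,0,0],
    [-22,50,0,0,0,0],
    [-20,50,-20,0,0,0],
    [-20,50,-30,0,0,0],
    [0,0,0,0,0,0],
    [0,0,0,0,0,0]
  ]
}}

```text
t: 29.85
tcp_pos: [0.4004, -0.3242, 0.1423]
ee_rot: [-3.14, 0.001, 0.002]
contact_force: [0.7, -0.2, -0.2]
width: 0.002
```

```bash
python3 - <<'E'
from h import *
print(observe()['tcp_pos'])
p,d=read_camera('scene'); np.savez('pics/s5.npz',p=p)
q,e=read_camera('top'); np.savez('pics/t5.npz',p=q)
f=cv2.INTER_CUBIC
a=cv2.resize(q[200:285,280:400],(796,564),interpolation=f)
save('t5',a)
E
```

```text
[ 0.40044882 -0.32422407  0.14225904]
```

View pics/t5.png

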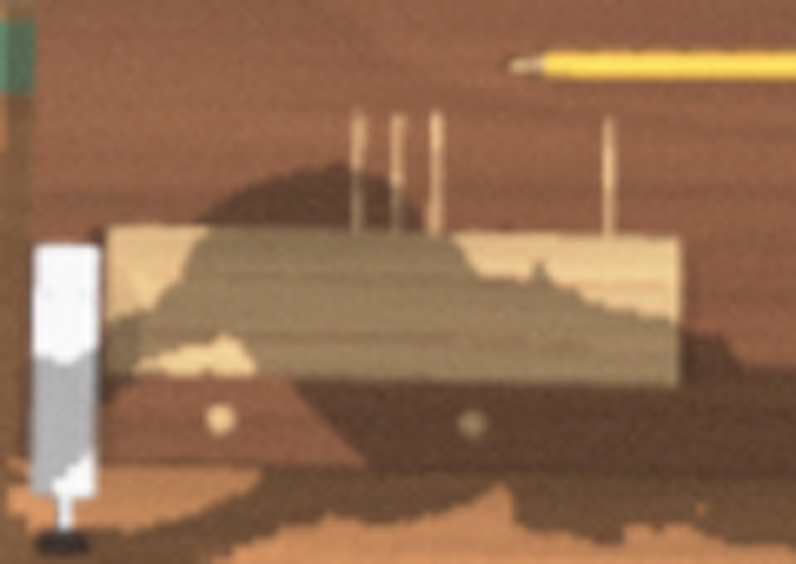

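```bash
python3 - <<'E'
from h import *
c=cal('top')
def q(pts,h,n): print(n,onplane(c,[(280+(a-2.8)/6.633,200+(b-2.8)/6.633) for a,b in pts],h)[:,:2].round(4).tolist())
q([(106,226),(106,377),(683,236),(682,386)],.030,'strip nose front, nose fence, tail front, tail fence')
q([(100,244),(98,496)],.053,'saddle right')
q([(510,66)],.026,'pencil tip')
# change of everything else between t0 and now (top): diff image blobs outside of arm/strip
E
```

```text
strip nose front, nose fence, tail front, tail fence [[0.5239, 0.1339], [0.4629, 0.1324], [0.5245, -0.0987], [0.464, -0.099]]
saddle right [[0.5143, 0.1347], [0.4144, 0.133]]
pencil tip [[0.5928, -0.028]]
```

The strip lies parallel to the fence (x ≈ 0.463) with its nose at about y = 0.133, and the stop face is at 0.134, which is within error. I'll verify the stop contact with one more light end push.

>>> {"fn": "move_arm", "kwargs": {
  "plan": [
    [23.5,-48.5,0,0,0,0],
    [23.5,-48.5,0,0,0,0],
    [23.5,-48.5,0,0,0,0],
    [23.5,-48.5,0,0,0,0],
    [0,0,0,0,0,0],
    [0,0,50,0,0,0],
    [0,0,40,0,0,0],
    [0,0,20,0,0,0],
    [0,0,9,0,0,0],
    [0,0,0,0,0,0],
    [0,-5,0,0,0,0],
    [0,-5,0,0,0,0],
    [0,-4,0,0,0,0],
    [0,-3,0,0,0,0],
    [0,-2,0,0,0,0],
    [0,0,0,0,0,0]
  ]
}}

```text
t: 31.95
tcp_pos: [0.4951, -0.112, 0.0239]
ee_rot: [3.142, 0.0, -0.0]
contact_force: [0.0, 0.2, 1.2]
width: 0.005
```

>>> {"fn": "move_arm", "kwargs": {
  "plan": [
    [0,-1,0,0,0,0],
    [0,-1,0,0,0,0],
    [0,-1,0,0,0,0],
    [0,-0.5,0,0,0,0],
    [0,-0.5,0,0,0,0],
    [0,0,0,0,0,0]
  ]
}}

```text
t: 32.7
tcp_pos: [0.4951, -0.1081, 0.0239]
ee_rot: [3.142, -0.0, 0.0]
contact_force: [-0.1, -0.2, 0.2]
width: 0.005
```

>>> {"fn": "move_arm", "kwargs": {
  "plan": [
    [0,-0.5,0,0,0,0],
    [0,-0.3,0,0,0,0],
    [0,0,0,0,0,0]
  ]
}}

```text
t: 33.08
tcp_pos: [0.4951, -0.1074, 0.0239]
ee_rot: [3.142, -0.0, 0.0]
contact_force: [-0.1, -0.5, -0.4]
width: 0.002
```

>>> {"fn": "move_arm", "kwargs": {
  "plan": [
    [0,-0.3,0,0,0,0],
    [0,0,0,0,0,0]
  ]
}}

```text
t: 33.33
tcp_pos: [0.4951, -0.1071, 0.0239]
ee_rot: [3.142, -0.0, -0.0]
contact_force: [-0.5, -0.5, 0.1]
width: 0.007
```

>>> {"fn": "move_arm", "kwargs": {
  "plan": [
    [0,-0.3,0,0,0,0],
    [0,0,0,0,0,0]
  ]
}}

```text
t: 33.58
tcp_pos: [0.4951, -0.1068, 0.0239]
ee_rot: [3.141, -0.0, 0.0]
contact_force: [0.1, -0.1, 1.3]
width: 0.005
```

>>> {"fn": "move_arm", "kwargs": {
  "plan": [
    [0,-0.3,0,0,0,0],
    [0,0,0,0,0,0]
  ]
}}

```text
t: 33.83
tcp_pos: [0.4951, -0.1065, 0.0239]
ee_rot: [3.142, -0.0, -0.0]
contact_force: [0.5, 0.1, 0.2]
width: 0.005
```

>>> {"fn": "move_arm", "kwargs": {
  "plan": [
    [0,-0.3,0,0,0,0],
    [0,0,0,0,0,0]
  ]
}}

```text
t: 34.08
tcp_pos: [0.4952, -0.1062, 0.0239]
ee_rot: [3.141, -0.0, 0.0]
contact_force: [-0.2, -0.1, 0.4]
width: 0.004
```

>>> {"fn": "move_arm", "kwargs": {
  "plan": [
    [0,-0.3,0,0,0,0],
    [0,0,0,0,0,0]
  ]
}}

```text
t: 34.33
tcp_pos: [0.4952, -0.106, 0.024]
ee_rot: [3.141, -0.0, 0.0]
contact_force: [-0.4, -1.1, 0.4]
width: 0.003
```

>>> {"fn": "move_arm", "kwargs": {
  "plan": [
    [0,-0.3,0,0,0,0],
    [0,0,0,0,0,0]
  ]
}}

```text
t: 34.58
tcp_pos: [0.4953, -0.1058, 0.024]
ee_rot: [3.141, -0.0, 0.001]
contact_force: [0.2, -3.5, 0.5]
width: 0.01
```

>>> {"fn": "move_arm", "kwargs": {
  "plan": [
    [0,-0.3,0,0,0,0],
    [0,0,0,0,0,0]
  ]
}}

```text
t: 34.83
tcp_pos: [0.4953, -0.1057, 0.024]
ee_rot: [3.141, -0.0, 0.001]
contact_force: [0.2, -4.6, 1.8]
width: 0.007
```

The strip is touching the stop again at 4–5 N. Now I'll retreat straight back and away for a final look.

>>> {"fn": "move_arm", "kwargs": {
  "plan": [
    [0,3,0,0,0,0],
    [0,8,0,0,0,0],
    [0,10,-20,0,0,0],
    [0,0,-50,0,0,0],
    [-20,50,-20,0,0,0],
    [-20,55,-20,0,0,0],
    [-20,55,0,0,0,0],
    [-20,55,0,0,0,0],
    [-20,55,0,0,0,0],
    [-20,55,0,0,0,0],
    [0,0,0,0,0,0],
    [0,0,0,0,0,0]
  ]
}}

```text
t: 36.33
tcp_pos: [0.3747, -0.4508, 0.1334]
ee_rot: [-3.14, 0.002, 0.001]
contact_force: [-0.5, 0.4, 0.3]
width: 0.004
```

```bash
python3 - <<'E'
from h import *
print(observe()['tcp_pos'])
q,e=read_camera('top'); z=np.load('pics/top0.npz')['p']
p,d=read_camera('scene'); s=np.load('pics/scene0.npz')['p']
f=cv2.INTER_CUBIC
a=cv2.resize(q[195:285,280:420],(784,504),interpolation=f); save('t6',a)
for n,A,B in(('top',q,z),('scene',p,s)):
    D=(cv2.absdiff(cv2.GaussianBlur(A,(5,5),0),cv2.GaussianBlur(B,(5,5),0)).max(2)>35).astype(np.uint8)
    k,l,st,ct=cv2.connectedComponentsWithStats(D); print(n,[tuple(x) for x in st[1:] if x[4]>25])
E
```

```text
[ 0.37469862 -0.45075074  0.13340842]
top [(np.int32(308), np.int32(175), np.int32(28), np.int32(15), np.int32(253)), (np.int32(296), np.int32(232), np.int32(52), np.int32(26), np.int32(604)), (np.int32(340), np.int32(232), np.int32(31), np.int32(4), np.int32(89)), (np.int32(253), np.int32(233), np.int32(387), np.int32(247), np.int32(46440)), (np.int32(166), np.int32(247), np.int32(194), np.int32(65), np.int32(4925)), (np.int32(488), np.int32(269), np.int32(5), np.int32(24), np.int32(108)), (np.int32(153), np.int32(272), np.int32(60), np.int32(96), np.int32(2966)), (np.int32(319), np.int32(305), np.int32(20), np.int32(5), np.int32(80)), (np.int32(215), np.int32(353), np.int32(27), np.int32(43), np.int32(548)), (np.int32(268), np.int32(353), np.int32(50), np.int32(63), np.int32(1233)), (np.int32(313), np.int32(357), np.int32(12), np.int32(26), np.int32(43)), (np.int32(304), np.int32(392), np.int32(26), np.int32(8), np.int32(122)), (np.int32(334), np.int32(404), np.int32(31), np.int32(32), np.int32(572)), (np.int32(306), np.int32(408), np.int32(27), np.int32(34), np.int32(553)), (np.in
[... 1157 characters left out ...]
t32(63), np.int32(4472)), (np.int32(426), np.int32(146), np.int32(22), np.int32(29), np.int32(322)), (np.int32(450), np.int32(168), np.int32(56), np.int32(75), np.int32(2019)), (np.int32(211), np.int32(178), np.int32(36), np.int32(9), np.int32(112)), (np.int32(185), np.int32(182), np.int32(8), np.int32(16), np.int32(61)), (np.int32(194), np.int32(186), np.int32(126), np.int32(59), np.int32(2933)), (np.int32(331), np.int32(193), np.int32(19), np.int32(3), np.int32(52)), (np.int32(300), np.int32(200), np.int32(194), np.int32(60), np.int32(3384)), (np.int32(312), np.int32(223), np.int32(53), np.int32(28), np.int32(578)), (np.int32(311), np.int32(319), np.int32(32), np.int32(25), np.int32(385))]
```

View pics/t6.png

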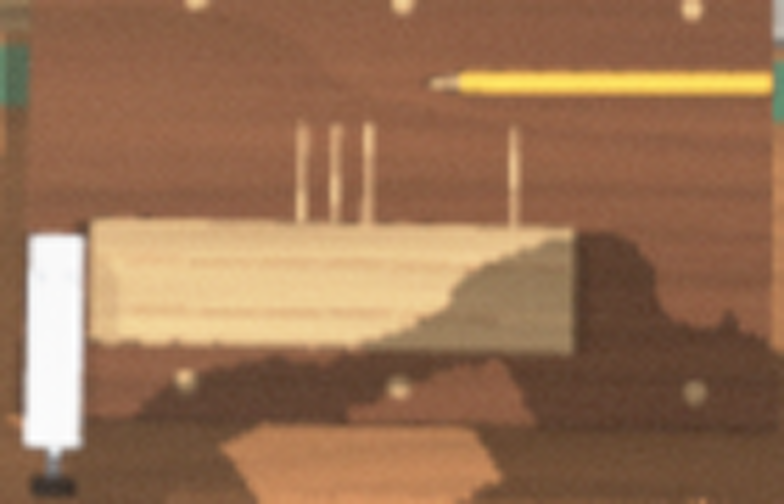

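The strip lies straight along the fence with its nose against the stop block, and the pencil and hook are unmoved. One last numeric check will show whether the end push moved the strip's front edge since it was seated. Then I'll hand in.

```bash
python3 - <<'E'
from h import *
c=cal('top'); A=np.load('pics/t5.npz')['p']; B,_=read_camera('top')
def e(g,y):
    x=np.arange(.505,.545,.0005); r=[]
    for yy in np.arange(y-.012,y+.012,.001):
        uv=proj(c,np.c_[x,x*0+yy,x*0+.03]).astype(np.float32)
        r.append(cv2.remap(g.astype(np.float32).mean(2),uv[:,:1],uv[:,1:],cv2.INTER_LINEAR).ravel())
    s=np.mean(r,0); w=np.clip(-np.gradient(s),0,None); k=w.argmax(); i=slice(max(k-6,0),k+7); return (x[i]*w[i]).sum()/w[i].sum()
for y in (-.08,.11): print(y,round(e(A,y),4),round(e(B,y),4))
E
```

```text
-0.08 0.5241 0.5244
0.11 0.5244 0.5244
```

Both ends of the front edge are unchanged within 0.3 mm, so the strip is still snug and parallel.

```bash
python3 -c "
from plant import *
print(job_done(), observe()['t'])"
```

```text
the job is handed in; nothing more can be done
the job is handed in; nothing more can be done
```

I handed the job in, with the last move ending at about 36 s of the 67 s allowed: the offcut is in the scrap crate and the strip lies against both the stop and the fence.

- **Offcut:** I dragged it out from the fence with 5–7 N of fingertip pressure. I then pushed its robot-side edge over the front of the hook. The scene view showed it lying in the crate.
- **Strip:** I seated it against the fence (largest reading 7 N), then pushed it from the tail until it met the stop at about 5 N. I repeated both pushes lightly; the second stop contact also read about 5 N.

**Last checks:**
- **Fence:** the strip is parallel to the fence. After the final end push its front edge had moved no more than 0.3 mm.
- **Stop:** the nose measured y ≈ 0.132–0.134 m against a stop face at about 0.133–0.135 m. That agrees within camera error.
- **Surroundings:** the pencil, hook and stop looked unmoved in the last view. Before/after picture differences were mostly the arm and its shadow. I did not check each bystander on its own.

**One disagreement:** the repeat end contact came 0.8 mm further along than the first. The fingertip was 1 mm higher the second time, so its taper probably explains it. All the forces I read were well under the limits, though they were read only at the end of each move.

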